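# Tune the wardrobe radio to the bar mark and store it

## Task

On the radio lying on the wardrobe shelf, roll the little tuning wheel with a fingertip, gently (a light press of a few newtons, never more than 12), until the pointer stands in line with the bar-shaped mark, and take the finger off it. Then press the round rubber button all the way down to store the station and let go, leaving the pointer at the mark. Leave the other things on the shelf as they are.

Things in the scene. Friction and masses are not known exactly. Their poses are not given: they have to be found in the camera images.
- radio: grey portable radio lying on its back, panel up; it does not shift. 120 (its x) by 240 (its y) by 50 mm high; origin at the centre of its underside, z up. Along the +x edge of the panel runs a pale scale with a black pointer; on the -x half are the thumbwheel in its black pod and a round button.
- wheel_slot (a point): point on the radio at panel height, straight below the tuning wheel's crown (radio x -25, y -65, z 50 mm). The wheel, pale with dark ribs, 32 mm diameter, 10 mm wide, axle level along radio x, sticks only 4.5 mm out of a black pod 26 (x) by 44 (y) mm. Its crown stands 5.5 to 13.5 mm above this point, differing each time: find it by feel.
- wheel (a joint): angle of the tuning wheel, rad, -4.1 to 4.1; grows as its crown is dragged to radio +y. 1 rad = 16 mm at the rim = 12.5 mm of pointer. Sprung axle: gives 1 mm down per 10 N. Press a shut fingertip on it with about 4 to 8 N and drag along radio y (it resists with about 2 N and stays where left); lift and repeat for further strokes.
- pointer_mid (a point): middle of the scale pointer: a black upright fin 28 mm long (radio x) and 2.5 mm wide, its top edge 2 to 10 mm above the panel, that travels along the radio's y as the wheel is rolled (same direction as the crown); pushing the fin itself does nothing.
- bar_mark: the bar mark: a raised pale bar stuck to the panel along the -x side of the scale, 18 mm long (radio x), 5 mm wide (radio y), 2 mm high; origin at its centre, axes as the radio's. It is on one side of mid-scale, 26 to 42 mm from it.
- dot_mark: the dot mark, not wanted: a raised pale round dot of 10 mm diameter, 2 mm high, on the other side of mid-scale; origin at its centre.
- store_top (a point): centre of the top of the round rubber button of 22 mm diameter in a black housing (radio x -25, y +20 mm); pressed straight down.
- store (a joint): travel of the rubber button, 0 up to 0.006 m fully down, sprung; about 5 N holds it fully down.
- torch: red torch lying on its side, 150 mm long, 36 mm thick; to be left alone; origin at the centre of its underside.
- padlock: steel padlock lying flat, 18 mm thick; to be left alone; origin at the centre of its underside.
- shoehorn: green plastic shoe horn, 170 mm long, flat; to be left alone; origin at the centre of its underside.
- tin: round aluminium tin with twist cap, 68 mm across, 30 mm high; to be left alone; origin at the centre of its underside.
- hairclip: clear plastic hair clip, 50 x 18 mm, 13 mm high, lying on the radio panel at its +y end; to be left alone; origin at the centre of its underside.
- comb: black comb, 130 mm long, lying flat; to be left alone; origin at the centre of its underside.
- creamjar: cream jar, 56 mm across, 55 mm high; to be left alone; origin at the centre of its underside.

How it is judged:
On the way, in this order (a step that is already met when the one before it is completed fails the run):
1. the pointer stands in line with the bar mark, within 3 mm, with the wheel still and nothing touching it (y of pointer_mid in the frame of bar_mark between -0.003 and 0.003 m and velocity of joint wheel between -0.1 and 0.1 rad/s and contact force between anything else and wheel below 0.2 N), for 0.2 s.
2. the button is pressed down at least 5 of its 6 mm, the pointer still at the mark (y of pointer_mid in the frame of bar_mark between -0.003 and 0.003 m and value of joint store above 0.005 m), for 0.05 s.
At the end, for the whole second after the job is handed in: The pointer is within 3 mm of the bar mark along the scale, the wheel is at rest and untouched, and the button has come up again (less than 1 mm down) (all of step 1 and value of joint store below 0.001 m).
It fails at once if the thumbwheel is pressed with more than 12 N (contact force between anything else and wheel above 12 N).
It fails at once if another thing on the shelf or on the radio is moved by more than 15 mm (distance of any of torch, padlock, shoehorn, tin, hairclip, comb, creamjar from where it was at the start of the episode above 0.015 m).
It also fails if it takes over 58 s, if anything falls off the work surface, if the arm or the gripper's body presses on something with over 40 N, if the wrist force passes 120 N, or if a joint passes its speed limit or range.

## Robot

A 7-joint arm with a two-finger parallel gripper is mounted at the origin on the work surface. World frame = base frame: x ahead of the robot, y to its left, z up, the work surface at z = 0. Lengths are in m, angles in rad, forces in N, time in s.
With the tool pointing down it reaches from about 0.4 to 0.875 m from the base axis. Payload 19.3 kg.
Tool frame: the origin (TCP) lies midway between the tips of the shut fingers; the grasp point (between the pads) lies env.tcp_to_grasp behind it (env.tcp_to_grasp is the distance from the TCP to the grasp point, in m); z points along the fingers, y is the line along which they close (so a half turn about z gives the same grasp; the last joint's range is limited). The gripper opens to 85 mm and grips with 20 to 120 N. Pads are 22 mm wide; open, the fingers measure 114 mm over their backs; the gripper's body (76 mm by 85 mm) begins 54 mm behind the grasp point. The pads swing forward as they close: fully open they stand 13 mm farther back than shut.
Start: joints at [1.083, 0.521, -0.036, 1.599, 0.021, 1.021, -0.113], TCP at [0.254, -0.571, 0.231] pointing down, gripper open.
Joint ranges: [-2.91, 2.91], [-0.3, 2.13], [-1.5, 1.42], [0.17, 2.43], [-1.26, 4.41], [0.16, 1.93], [-2.52, 2.52]. Speed limits (rad/s): [1.89, 1.89, 2.39, 2.39, 3.01, 3.01, 3.01].

## Interface

Orientations are given as a unit quaternion [x, y, z, w].
In Python, from workcell import env gives the robot as it stands.
- The arm moves only by the tool arm_command, never from a script. Its argument "commands" is a list that holds one entry, the list of rows, each a list of 7 numbers: the shift along the tool's x, y, z in cm, then the turn, a rotation vector about the tool's x, y, z in rad, then the gripper's target within -1 to 1 (shut at 1, half-way at 0, fully open at -1). In form: [[[x, y, z, rx, ry, rz, grip], ...]]. A call has 1 to 20 rows; each row is the pose to reach, as a shift and turn from the pose commanded when the call began, along the tool's axes at that moment; what a row does not reach only later rows make up. A row lasts 1/8 s, in which the tool goes at most 62.5 mm and 10.7 degrees, less where a joint would pass 70% of its speed; a pose out of reach is approached as far as the arm can. A call with a gripper value outside its range is refused whole. The fingers move at their own pace and stop on an object; "force" is the grip in N (left out, the last holds). Time passes only in rows, so rows that repeat a pose let the fingers close. It gives the time, the measured TCP pose, the force, the opening and the grip force at its end, in the units of the state.
- env.state(): the state, without advancing time (a new reading comes with each control period).
- env.camera(name): name is "scene" or "side" or "wrist"; returns a dict with "frame" (400x640x3 uint8, red, green, blue), "z_map" (400x640 float32, m along the optical axis (not along the pixel's ray), 0 where there is no reading), "fx", "fy", "cx", "cy" (pixels), "camera_from_world" (4x4, takes a point from world to camera coordinates). Camera axes: x right, y up, looking along -z (the intrinsics and any distortion apply to the point x, -y, -z); pixel columns grow to the right and rows downward; lengths in m; the calibration is good to about 2 mm. A picture is of the moment at which its call begins.
- env.job_done(): hands the job in; it is judged then, once.
The state is a dict: "clock": time; "qpos": joint angles; "qd": joint speeds; "joint_efforts": joint torques, N m; "position": TCP position; "ee_rot": TCP orientation; "force": force on the tool from outside, world axes, zero at the start; "moment": the same for the moment, N m; "finger_gap": finger opening in m; "finger_force": force on a finger pad.
Only numpy, scipy, OpenCV 4.12 (cv2) and the standard library are available. Lean on these libraries where they do the work, as an engineer would, in place of code of your own. Each camera call takes 0.05 s, during which the arm holds its last target. There are 200 camera calls.

## Working session

There is one attempt and no reset: what is moved stays moved. The work goes in short steps, Python scripts to look and compute and a tool call to move; the robot and the scene stay as the last step left them, time stands still between calls to the robot, and variables do not carry over. Pictures are saved under pics/ and viewed, at most 10 in all, crops included, and the job is handed in when it is done.

Besides the shell and the picture viewer there is one more tool, called after ">>>" in YAML: its name, and indented under it one key for each argument. arm_command: Moves the arm, as the interface text tells. Its arguments: {"type":"object","properties":{"commands":{"type":"array"},"force":{"type":"number"}},"required":["commands"]}

```bash
mkdir -p pics; cat > h.py <<'E'
import numpy as np,cv2
from workcell import env
from scipy.spatial.transform import Rotation as R
def snap(n):
    c=env.camera(n); np.savez(f'/tmp/{n}.npz',**c); return c
def load(n): return dict(np.load(f'/tmp/{n}.npz'))
def pts(c):
    z=c['z_map'];v,u=np.mgrid[:z.shape[0],:z.shape[1]]
    P=np.stack([(u-c['cx'])/c['fx']*z,-(v-c['cy'])/c['fy']*z,-z],-1)
    T=np.linalg.inv(c['camera_from_world']);return P@T[:3,:3].T+T[:3,3]
def ray(c,u,v,h):
    T=np.linalg.inv(c['camera_from_world']);d=T[:3,:3]@np.array([(u-c['cx'])/c['fx'],-(v-c['cy'])/c['fy'],-1.]);o=T[:3,3]
    return o+d*(h-o[2])/d[2]
E
python3 - <<'E'
from h import *
s=env.state();print(s['clock'],s['position'],s['ee_rot'],s['force'])
ims=[]
for n in('scene','side'):
    c=snap(n);cv2.imwrite(f'pics/{n}0.png',c['frame'][:,:,::-1]);print(n,np.linalg.inv(c['camera_from_world'])[:3].round(3).tolist(),c['fx'])
E
```

```text
0.0 [ 0.25341508 -0.57092864  0.23073724] [ 9.78257217e-01  2.07394493e-01 -1.68754567e-04 -5.60220484e-04] [ 0.32663237  0.11438568 -0.10617524]
scene [[0.757, -0.424, 0.498, 0.952], [0.654, 0.514, -0.555, -0.391], [-0.021, 0.745, 0.666, 0.593]] 419.48627699191525
side [[-0.762, 0.406, -0.504, 0.095], [-0.647, -0.495, 0.58, 0.584], [-0.014, 0.769, 0.64, 0.653]] 425.6514235158212
```

View pics/scene0.png

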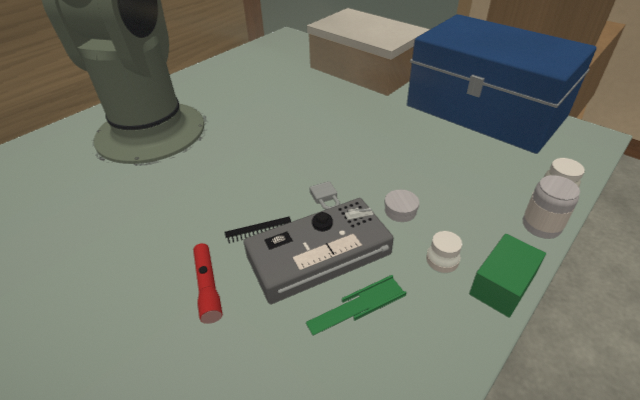

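View pics/side0.png

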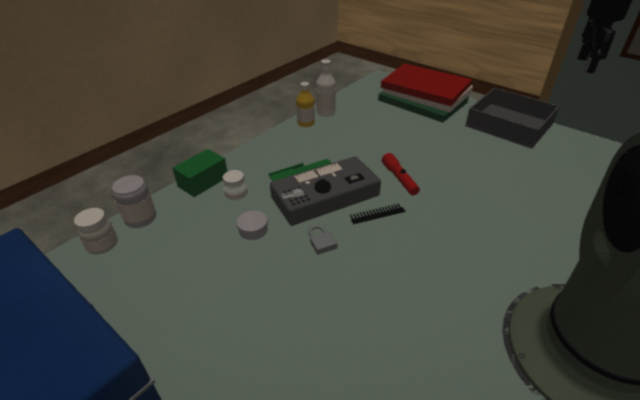

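The scene view shows the radio at about (320,248), with the wheel pod at (279,240), the button at (322,221), the bar at (307,246), the pointer at (331,249) and the dot at (342,233). The side view confirms this layout.

```bash
python3 - <<'E'
from h import *
c=load('scene');P=pts(c)
m=(abs(P[...,2]-.05)<.006);m[:195]=0;m[300:]=0;m[:,:235]=0;m[:,400:]=0
n,l,st,_=cv2.connectedComponentsWithStats(m.astype(np.uint8));k=1+st[1:,4].argmax();m=l==k
Q=P[m];print(m.sum(),np.median(Q[:,2]))
(cx,cy),wh,a=cv2.minAreaRect((Q[:,:2]*1000).astype(np.float32));print(cx,cy,wh,a)
for nm,u,v,h in[('wheel',279,240,.06),('button',322,221,.06),('bar',307,246,.052),('ptr',331,249,.055),('dot',342,233,.052)]:print(nm,ray(c,u,v,h).round(4))
im=cv2.resize(c['frame'][195:295,240:400],None,fx=5,fy=5,interpolation=cv2.INTER_CUBIC);cv2.imwrite('pics/crop.png',im[:,:,::-1])
E
```

```text
6647 0.04923071001206625
610.161376953125 -31.78424072265625 (238.93223571777344, 120.86799621582031) 67.26444244384766
wheel [ 0.5698 -0.0852  0.06  ]
button [ 0.5964 -0.0043  0.06  ]
bar [ 0.6106 -0.0597  0.052 ]
ptr [ 0.648  -0.0406  0.055 ]
dot [0.6374 0.0017 0.052 ]
```

View pics/crop.png

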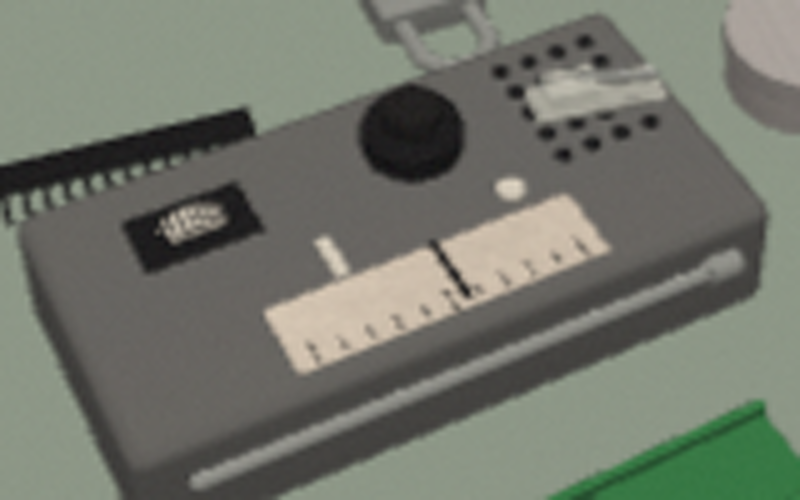

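The crop shows the bar centre at about (332,256), the pointer from (434,240) to (468,296) and the dot at (510,188). The radio is centred at (0.610,-0.032) with yaw -22.7°, and the pointer has to move toward -y. I'll go above the wheel with the fingers shut and tool x along radio y.

>>> arm_command:
  commands:
    - [[48.2,-32,6,0,0,-0.756,1],[48.2,-32,6,0,0,-0.756,1],[48.2,-32,6,0,0,-0.756,1],[48.2,-32,6,0,0,-0.756,1],[48.2,-32,6,0,0,-0.756,1],[48.2,-32,6,0,0,-0.756,1],[48.2,-32,6,0,0,-0.756,1],[48.2,-32,6,0,0,-0.756,1],[48.2,-32,6,0,0,-0.756,1],[48.2,-32,6,0,0,-0.756,1],[48.2,-32,6,0,0,-0.756,1],[48.2,-32,6,0,0,-0.756,1],[48.2,-32,6,0,0,-0.756,1],[48.2,-32,6,0,0,-0.756,1],[48.2,-32,6,0,0,-0.756,1],[48.2,-32,6,0,0,-0.756,1]]

```text
clock: 2.1
position: [0.5643, -0.0833, 0.1713]
ee_rot: [0.833, 0.554, 0.0, 0.0]
force: [0.9, -0.8, -0.4]
finger_gap: 0.0
finger_force: 0.0
```

```bash
python3 - <<'E'
from h import *
s=env.state();print(s['clock'],s['position'],R.from_quat(s['ee_rot']).as_matrix().round(3).tolist(),s['force'],s['qd'].round(3) if hasattr(s['qd'],'round') else s['qd'])
c=snap('wrist');cv2.imwrite('pics/w1.png',c['frame'][:,:,::-1]);print(np.linalg.inv(c['camera_from_world'])[:3].round(3).tolist(),c['fx'])
E
```

```text
2.1 [ 0.56425061 -0.08334214  0.17134716] [[0.387, 0.922, 0.0], [0.922, -0.387, -0.0], [-0.0, 0.0, -1.0]] [ 0.86820285 -0.83721064 -0.38234614] [-0.002  0.002  0.001 -0.002 -0.001 -0.001  0.001]
[[0.922, 0.365, 0.127, 0.597], [-0.387, 0.871, 0.302, -0.005], [-0.0, -0.328, 0.945, 0.314]] 283.8738705516824
```

View pics/w1.png

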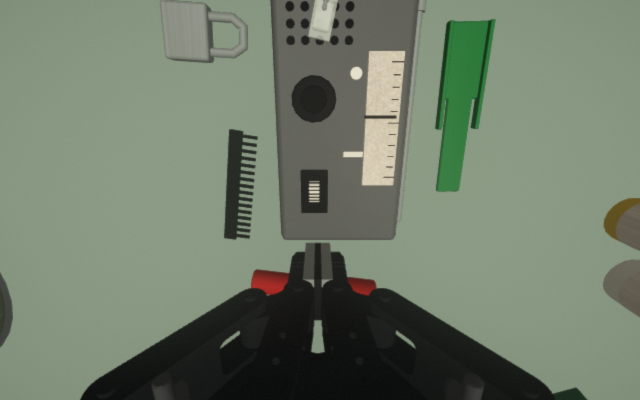

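The wrist view is aligned with the radio. The wheel is at (314,191), the pointer at row 117 around x=380, the bar at (353,154), the button at (314,98) and the dot at (356,73).

```bash
cat >> h.py <<'E'
xh=np.array([.922,-.387]);yh=np.array([.387,.922]);O=np.array([.610,-.032])
def rad(p): d=np.array(p)[:2]-O; return np.array([d@xh,d@yh])*1000
def comp(m,box):
    u0,v0,u1,v1=box;k=np.zeros_like(m);k[v0:v1,u0:u1]=m[v0:v1,u0:u1]
    n,l,st,ce=cv2.connectedComponentsWithStats(k.astype(np.uint8),connectivity=4);i=1+st[1:,4].argmax();return ce[i],st[i]
def look(boxp,boxb,hp=.056):
    c=snap('wrist');g=c['frame'].mean(2)
    hp_=hp
    p,sp=comp(g<90,boxp);b,sb=comp(g>150,boxb)
    rp,rb=rad(ray(c,*p,hp)),rad(ray(c,*b,.052));print('ptr',p.round(2),sp,rp.round(1),'bar',b.round(2),sb,rb.round(1),'dy',(rp-rb)[1].round(2));return c
E
python3 - <<'E'
from h import *
c=look((366,108,396,126),(338,145,361,164))
P=pts(c);g=c['frame'].mean(2)
print(g[110:126,380].astype(int),(P[110:126,380,2]*1000).round(1))
w,sw=comp(g>130,(300,170,328,213));pod,sp=comp(g<60,(298,165,332,217))
print('wheel',w,sw,rad(ray(c,*w,.062)),'pod',pod,sp,rad(ray(c,*pod,.057)))
print((P[170:214:2,314,2]*1000).round(1)); print('panel',np.median(P[215:230,300:380,2]),'btn',P[98,314]*1000,rad(P[98,314]))
x=P[150:159,348:358];print('barz',np.median(x[...,2]))
print('podz',np.median(P[172:177,304:324,2]),np.median(P[180:200,303:306,2]))
E
```

```text
ptr [380.5 116.5] [366 116  30   2  60] [33.1  6.3] bar [351.5 154. ] [343 152  18   5  90] [  9.6 -27.4] dy 33.63
[193 195 199 199 190 121  60  55 117 187 196 192 188 193 196 195] [50.8 50.6 50.7 51.6 49.9 50.4 51.  53.2 51.9 50.5 50.9 50.7 50.7 51.4
 52.2 49.9]
wheel [314.         191.93548387] [309 191  11   3  31] [-25.16412656 -61.06167472] pod [313.99114064 190.75526024] [301 170  27  43 903] [-25.23180926 -61.49049587]
[51.1 51.8 51.8 52.1 51.7 50.1 51.9 53.1 54.  55.4 54.7 56.1 56.6 56.1
 55.2 53.7 51.6 51.1 51.8 51.8 51.9 52.7]
panel 0.050070943626852854 btn [595.42029939  -2.69505562  71.72071674] [-24.78349744  21.37681458]
barz 0.05133031131764923
podz 0.051480246010252806 0.05146359620410801
```

>>> arm_command:
  commands:
    - [[0.9,-0.25,5,0,0,0,1],[0.9,-0.25,9,0,0,0,1],[0.9,-0.25,10.6,0,0,0,1],[0.9,-0.25,11,0,0,0,1],[0.9,-0.25,11,0,0,0,1]]

```text
clock: 2.82
position: [0.5661, -0.0741, 0.0623]
ee_rot: [0.833, 0.554, 0.0, 0.0]
force: [0.2, -0.2, -0.0]
finger_gap: 0.0005
finger_force: 0.0
```

>>> arm_command:
  commands:
    - [[0,0,0.05,0,0,0,1],[0,0,0.1,0,0,0,1],[0,0,0.15,0,0,0,1],[0,0,0.2,0,0,0,1],[0,0,0.2,0,0,0,1]]

```text
clock: 3.45
position: [0.5654, -0.074, 0.0593]
ee_rot: [0.833, 0.554, -0.0, -0.0]
force: [-0.7, 0.1, 0.5]
finger_gap: 0.0
finger_force: 0.0
```

>>> arm_command:
  commands:
    - [[0,0,0.05,0,0,0,1],[0,0,0.1,0,0,0,1],[0,0,0.15,0,0,0,1],[0,0,0.15,0,0,0,1]]

```text
clock: 3.95
position: [0.5654, -0.0739, 0.0577]
ee_rot: [0.833, 0.554, -0.0, -0.0]
force: [0.1, -1.2, -0.0]
finger_gap: 0.0002
finger_force: 0.0
```

>>> arm_command:
  commands:
    - [[0,0,0.05,0,0,0,1],[0,0,0.1,0,0,0,1],[0,0,0.1,0,0,0,1]]

```text
clock: 4.32
position: [0.5655, -0.0739, 0.0568]
ee_rot: [0.833, 0.554, 0.0, -0.0]
force: [-0.4, -0.9, -1.1]
finger_gap: 0.0
finger_force: 0.0
```

>>> arm_command:
  commands:
    - [[0,0,0.025,0,0,0,1],[0,0,0.05,0,0,0,1],[0,0,0.05,0,0,0,1]]

```text
clock: 4.7
position: [0.5655, -0.074, 0.0563]
ee_rot: [0.833, 0.554, -0.0, -0.0]
force: [-0.3, -1.0, -0.1]
finger_gap: 0.0
finger_force: 0.0
```

>>> arm_command:
  commands:
    - [[0,0,0.025,0,0,0,1],[0,0,0.05,0,0,0,1],[0,0,0.05,0,0,0,1]]

```text
clock: 5.08
position: [0.5655, -0.0739, 0.0558]
ee_rot: [0.833, 0.554, 0.0, 0.0]
force: [-0.5, -0.2, 1.9]
finger_gap: 0.0
finger_force: 0.6
```

Contact is starting at about 0.056.

>>> arm_command:
  commands:
    - [[0,0,0.02,0,0,0,1],[0,0,0.04,0,0,0,1],[0,0,0.04,0,0,0,1]]

```text
clock: 5.45
position: [0.5655, -0.0739, 0.0555]
ee_rot: [0.833, 0.554, 0.0, 0.0]
force: [-0.4, 0.0, 4.1]
finger_gap: 0.0003
finger_force: 1.7
```

>>> arm_command:
  commands:
    - [[0,0,0.015,0,0,0,1],[-0.2,0,0.015,0,0,0,1],[-0.4,0,0.015,0,0,0,1],[-0.6,0,0.015,0,0,0,1],[-0.8,0,0.015,0,0,0,1],[-0.8,0,0.015,0,0,0,1]]

```text
clock: 6.2
position: [0.5623, -0.0815, 0.0553]
ee_rot: [0.833, 0.554, 0.0, 0.0]
force: [-0.9, 0.7, 5.5]
finger_gap: 0.0001
finger_force: 2.7
```

Force is 5.5 N. I'll continue the stroke, then lift.

>>> arm_command:
  commands:
    - [[-0.2,0,0,0,0,0,1],[-0.4,0,0,0,0,0,1],[-0.6,0,0,0,0,0,1],[-0.8,0,0,0,0,0,1],[-0.8,0,0,0,0,0,1]]

```text
clock: 6.82
position: [0.5592, -0.0889, 0.0553]
ee_rot: [0.833, 0.554, 0.0, 0.0]
force: [-0.9, -0.3, 5.3]
finger_gap: 0.0001
finger_force: 2.5
```

>>> arm_command:
  commands:
    - [[0,0,-0.5,0,0,0,1],[0,0,-1,0,0,0,1],[1.6,0,-1,0,0,0,1],[1.6,0,-1,0,0,0,1]]

```text
clock: 7.32
position: [0.5661, -0.072, 0.0653]
ee_rot: [0.832, 0.555, 0.0, -0.0]
force: [-1.2, -0.6, 0.4]
finger_gap: -0.0
finger_force: 0.0
```

```bash
python3 - <<'E'
from h import *
s=env.state();print(s['clock'],s['position'],s['force'])
c=snap('wrist');cv2.imwrite('pics/w2.png',c['frame'][:,:,::-1])
E
```

```text
7.325 [ 0.56607533 -0.07197847  0.06529486] [-1.17400721 -0.58455899  0.39873   ]
```

View pics/w2.png

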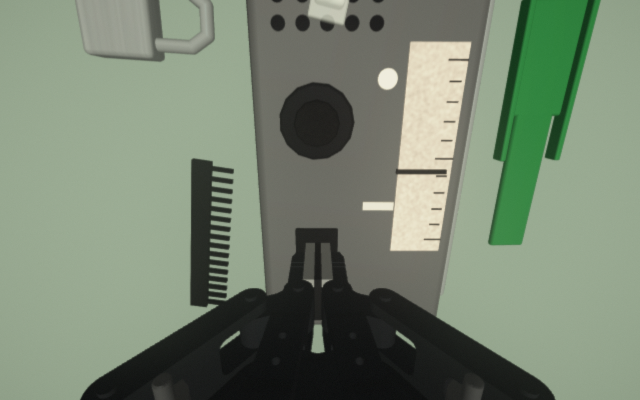

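The pointer at (422,172) has moved toward the bar at (378,206), so dragging works. The scale stays visible while the finger works.

```bash
python3 - <<'E'
from h import *
look((398,164,445,180),(355,195,394,216),.0525)
E
```

```text
ptr [421.  169.5] [398 168  47   4 188] [33.1 -6.6] bar [378. 204.] [363 200  31   9 279] [ 10.7 -27.4] dy 20.78
```

>>> arm_command:
  commands:
    - [[0,0,0.5,0,0,0,1],[0,0,0.85,0,0,0,1],[0,0,0.95,0,0,0,1],[0,0,1.0,0,0,0,1],[0,0,1.0,0,0,0,1],[-0.2,0,1.0,0,0,0,1],[-0.4,0,1.0,0,0,0,1],[-0.6,0,1.0,0,0,0,1],[-0.8,0,1.0,0,0,0,1],[-1.0,0,1.0,0,0,0,1],[-1.2,0,1.0,0,0,0,1],[-1.4,0,1.0,0,0,0,1],[-1.6,0,1.0,0,0,0,1],[-1.6,0,1.0,0,0,0,1]]

```text
clock: 9.18
position: [0.5592, -0.0889, 0.0553]
ee_rot: [0.833, 0.554, -0.0, -0.0]
force: [-1.5, 1.4, 5.2]
finger_gap: 0.0
finger_force: 2.6
```

>>> arm_command:
  commands:
    - [[0,0,-0.5,0,0,0,1],[0,0,-1,0,0,0,1],[1.6,0,-1,0,0,0,1],[1.6,0,-1,0,0,0,1],[1.6,0,-1,0,0,0,1],[1.6,0,-1,0,0,0,1]]

```text
clock: 9.93
position: [0.5653, -0.0742, 0.0651]
ee_rot: [0.833, 0.554, -0.0, -0.0]
force: [0.1, -0.3, 0.2]
finger_gap: 0.0001
finger_force: 0.0
```

```bash
python3 - <<'E'
from h import *
s=env.state();print(s['clock'],s['position'],s['force'])
look((398,175,440,215),(355,190,394,216),.0525)
E
```

```text
9.925 [ 0.56529512 -0.07416128  0.06511035] [ 0.12595468 -0.28800064  0.22470594]
ptr [418.56 188.25] [398 187  42   4 144] [ 33.2 -19. ] bar [377.75 201.53] [362 198  32   8 252] [ 10.6 -27.2] dy 8.26
```

>>> arm_command:
  commands:
    - [[-0.3,0,0.5,0,0,0,1],[-0.3,0,0.85,0,0,0,1],[-0.3,0,0.95,0,0,0,1],[-0.3,0,1.0,0,0,0,1],[-0.3,0,1.0,0,0,0,1],[-0.5,0,1.0,0,0,0,1],[-0.7,0,1.0,0,0,0,1],[-0.9,0,1.0,0,0,0,1],[-1.1,0,1.0,0,0,0,1],[-1.3,0,1.0,0,0,0,1],[-1.36,0,1.0,0,0,0,1],[-1.36,0,1.0,0,0,0,1],[-1.36,0,1.0,0,0,0,1]]

```text
clock: 11.6
position: [0.5602, -0.0865, 0.0553]
ee_rot: [0.833, 0.554, 0.0, -0.0]
force: [-1.5, 1.3, 5.4]
finger_gap: -0.0002
finger_force: 2.7
```

>>> arm_command:
  commands:
    - [[0,0,-0.5,0,0,0,1],[0,0,-1,0,0,0,1],[0,0,-4,0,0,0,1],[-2,0,-8,0,0,0,1],[-3.5,0,-10,0,0,0,1],[-3.5,0,-10,0,0,0,1],[-3.5,0,-10,0,0,0,1],[-3.5,0,-10,0,0,0,1]]

```text
clock: 12.6
position: [0.5465, -0.118, 0.1544]
ee_rot: [0.832, 0.554, -0.0, -0.001]
force: [-0.9, -0.5, 1.3]
finger_gap: 0.0004
finger_force: 0.0
```

```bash
python3 - <<'E'
from h import *
s=env.state();print(s['clock'],s['position'],s['force'])
c=snap('wrist');cv2.imwrite('pics/w3.png',c['frame'][:,:,::-1])
E
```

```text
12.6 [ 0.5464665  -0.11804681  0.15442073] [-0.94608418 -0.54655976  1.29509855]
```

View pics/w3.png

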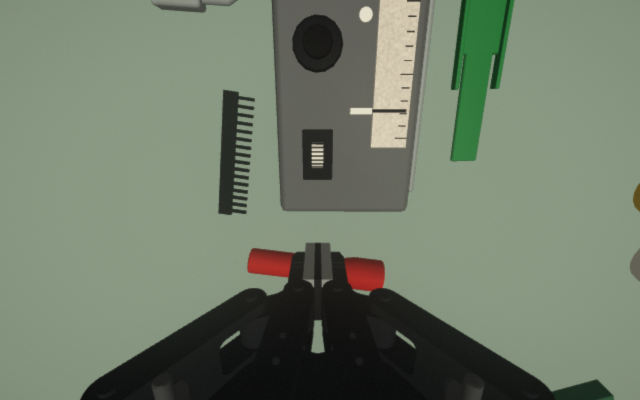

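The pointer and bar are both on row 111, so they are in line. Next is the button.

>>> arm_command:
  commands:
    - [[4,0,0,0,0,0,1],[8,0,0,0,0,0,1],[12.45,0,0,0,0,0,1],[12.45,0,3,0,0,0,1],[12.45,0,6,0,0,0,1],[12.45,0,7.6,0,0,0,1],[12.45,0,7.6,0,0,0,1],[12.45,0,7.6,0,0,0,1]]

```text
clock: 13.65
position: [0.5953, -0.0039, 0.0801]
ee_rot: [0.833, 0.554, 0.0, 0.0]
force: [0.1, 0.2, 1.3]
finger_gap: 0.0
finger_force: 0.0
```

>>> arm_command:
  commands:
    - [[0,0,0.1,0,0,0,1],[0,0,0.2,0,0,0,1],[0,0,0.3,0,0,0,1],[0,0,0.4,0,0,0,1],[0,0,0.5,0,0,0,1],[0,0,0.6,0,0,0,1],[0,0,0.7,0,0,0,1],[0,0,0.7,0,0,0,1]]

```text
clock: 14.65
position: [0.5949, -0.004, 0.0722]
ee_rot: [0.833, 0.554, 0.0, 0.0]
force: [0.4, 0.6, 0.2]
finger_gap: -0.0001
finger_force: 0.0
```

>>> arm_command:
  commands:
    - [[0,0,0.1,0,0,0,1],[0,0,0.2,0,0,0,1],[0,0,0.3,0,0,0,1],[0,0,0.3,0,0,0,1]]

```text
clock: 15.15
position: [0.5948, -0.0039, 0.0692]
ee_rot: [0.833, 0.554, 0.0, 0.0]
force: [-1.4, 0.5, 3.2]
finger_gap: -0.0001
finger_force: 1.5
```

>>> arm_command:
  commands:
    - [[0,0,0.1,0,0,0,1],[0,0,0.2,0,0,0,1],[0,0,0.2,0,0,0,1]]

```text
clock: 15.52
position: [0.5948, -0.0039, 0.0672]
ee_rot: [0.833, 0.554, 0.0, -0.0]
force: [-1.1, 0.0, 5.0]
finger_gap: 0.0
finger_force: 2.1
```

>>> arm_command:
  commands:
    - [[0,0,0.05,0,0,0,1],[0,0,0.1,0,0,0,1],[0,0,0.15,0,0,0,1],[0,0,0.15,0,0,0,1]]

```text
clock: 16.02
position: [0.5949, -0.0039, 0.066]
ee_rot: [0.833, 0.554, 0.0, 0.0]
force: [-1.9, 1.3, 9.6]
finger_gap: 0.0
finger_force: 4.8
```

>>> arm_command:
  commands:
    - [[0,0,0.05,0,0,0,1],[0,0,0.1,0,0,0,1],[0,0,0.1,0,0,0,1]]

```text
clock: 16.4
position: [0.595, -0.0039, 0.0658]
ee_rot: [0.833, 0.554, 0.0, 0.0]
force: [-6.6, -0.2, 23.7]
finger_gap: 0.0
finger_force: 11.9
```

The button bottomed out hard at 0.0658, about 6 mm of travel. I'll lift off and check.

>>> arm_command:
  commands:
    - [[0,0,-0.5,0,0,0,1],[0,0,-1.5,0,0,0,1],[0,0,-5,0,0,0,1],[-6,0,-9,0,0,0,1],[-12,0,-9,0,0,0,1],[-16,0,-9,0,0,0,1],[-16,0,-9,0,0,0,1],[-16,0,-9,0,0,0,1]]

```text
clock: 17.4
position: [0.5331, -0.151, 0.1549]
ee_rot: [0.833, 0.554, 0.0, -0.0]
force: [0.6, -0.2, -0.3]
finger_gap: 0.0004
finger_force: 0.0
```

```bash
python3 - <<'E'
from h import *
s=env.state();print(s['clock'],s['position'],s['force'])
c=snap('wrist');cv2.imwrite('pics/w4.png',c['frame'][:,:,::-1]);P=pts(c)
A=P-np.array([.595,-.0035,0]);r=np.hypot(A[...,0],A[...,1])*1000
for a,b in((0,4),(4,8),(8,10),(11,13),(13,15),(15,17),(17,20),(20,24)):
    z=P[...,2][(r>=a)&(r<b)];print(a,b,np.percentile(z,[10,50,90]).round(4))
E
```

```text
17.4 [ 0.53314716 -0.15102293  0.15494408] [ 0.63952453 -0.16534724 -0.26127218]Traceback (most recent call last):
  File "<stdin>", line 6, in <module>
    return _quantile_unchecked(
        a, q, axis, out, overwrite_input, method, keepdims, weights)
    return _ureduce(a,
                    func=_quantile_ureduce_func,
    ...<5 lines>...
                    overwrite_input=overwrite_input,
                    method=method)
    r = func(a, **kwargs)
    result = _quantile(arr,
                       quantiles=q,
    ...<2 lines>...
                       out=out,
                       weights=wgt)
    slices_having_nans = np.isnan(arr[-1, ...])
                                  ~~~^^^^^^^^^
IndexError: index -1 is out of bounds for axis 0 with size 0
```

View pics/w4.png

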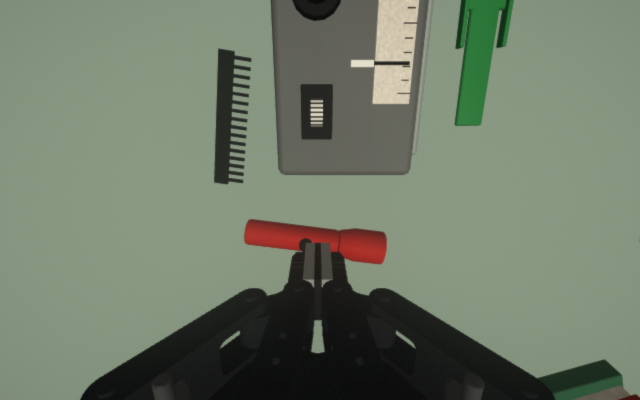

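The pointer is still in line with the bar at row 63, and the button is mostly out of frame. I'll check the button and housing heights in the scene camera.

```bash
python3 - <<'E'
from h import *
for c in (snap('side'),load('scene')):
  P=pts(c);A=P-np.array([.595,-.0035,0]);r=np.hypot(A[...,0],A[...,1])*1000
  for a,b in((0,4),(4,7),(7,10),(10,13),(13,16),(16,20)):
    z=P[...,2][(r>=a)&(r<b)&(P[...,2]<.09)];print(a,b,len(z),np.percentile(z,[10,50,90]).round(4) if len(z) else '')
E
```

```text
0 4 5 [0.0693 0.0694 0.0703]
4 7 14 [0.0682 0.0697 0.0719]
7 10 23 [0.0633 0.0685 0.0707]
10 13 37 [0.0595 0.0634 0.069 ]
13 16 27 [0.0583 0.0598 0.0612]
16 20 84 [0.0477 0.0552 0.0602]
0 4 10 [0.0712 0.0714 0.0719]
4 7 25 [0.0698 0.071  0.0717]
7 10 73 [0.0607 0.0686 0.0718]
10 13 47 [0.0604 0.0621 0.0698]
13 16 55 [0.0568 0.061  0.0621]
16 20 163 [0.0489 0.0553 0.0613]
```

```bash
python3 -c "
from h import *
print(env.job_done())"
```

```text
the job is handed in; nothing more can be done
None
```

I rolled the pointer into line with the bar mark at about 5 N, pressed the button to its stop and let go, then handed the job in at about 17.5 s; the last picture still showed the pointer in line, but I got no verdict back.

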